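# Clip a test specimen to its angle plate

## Robot

A 6-joint arm with a two-finger parallel gripper is mounted at the origin on a cart in front of the work surface, level with it; the furniture and walls round the work are solid. World frame = base frame: x ahead of the robot, y to its left, z up, the work surface at z = 0. Lengths are in mm, angles in rad, forces in N, time in s.
With the tool pointing down it reaches from about 400 to 925 mm from the base axis. Payload 12.5 kg.
Tool frame: the origin (TCP) lies midway between the tips of the shut fingers; the grasp point (between the pads) lies 19 mm behind it (env.tcp_to_grasp is the distance from the TCP to the grasp point, in mm); z points along the fingers, y is the line along which they close (so a half turn about z gives the same grasp; the last joint's range is limited). The gripper opens to 95 mm and grips with 3 to 60 N. Pads are 20 mm wide; open, the fingers measure 119 mm over their backs; the gripper's body (75 mm by 180 mm) begins 59 mm behind the grasp point.
Start: joints at [-1.252, 0.491, 1.559, -0, 1.092, -0.106], TCP at [257.611, -569.461, 192.461] pointing down, gripper open.
Joint ranges: [-3.1, 3.1], [-0.84, 2.19], [0.05, 2.79], [-1.13, 4.28], [0.06, 2.93], [-2.69, 2.69]. Speed limits (rad/s): [2.22, 2.22, 2.79, 3.14, 3.14, 3.14].

## Interface

Orientations are given as [roll, pitch, yaw] about the fixed x, y, z axes, in that order (R = Rz(yaw) Ry(pitch) Rx(roll)).
In Python, from cell import env gives the robot as it stands. The module is installed in compiled form; this text tells all that it offers.
- The arm moves only by the tool step_arm, never from a script. Its argument "plan" is a list that holds one entry, the list of rows, each a list of 5 numbers: the shift along the tool's x, y, z in mm, then the turn about the tool's z in degrees, then the opening, from -1 (shut) to 1 (fully open). A call has 1 to 8 rows; each row is the pose to reach, as a shift and turn from the pose commanded when the call began, along the tool's axes at that moment; what a row does not reach only later rows make up. A row lasts 1/12 s, in which the tool goes at most 41.7 mm and 7.16 degrees, less where a joint would pass 70% of its speed; a pose out of reach is approached as far as the arm can. A call with a gripper value outside its range is refused whole. The fingers move at their own pace and stop on an object; the grip force is fixed at half the most. Time passes only in rows, so rows that repeat a pose let the fingers close. It gives the time, the measured TCP pose, the force, the opening and the grip force at its end, in the units of the state.
- env.state(): the state, without advancing time (a new reading comes with each control period).
- env.read_camera(name): name is "scene" or "top"; returns the picture (400x640x3 uint8, blue, green, red); there is no depth.
- env.get_calibration(name): a dict with "K" (3x3 intrinsics, pixels), "extrinsics" (4x4, takes a point from world to camera coordinates). Camera axes: x right, y up, looking along -z (the intrinsics and any distortion apply to the point x, -y, -z); pixel columns grow to the right and rows downward; lengths in mm; the calibration is good to about 2 mm. A picture is of the moment at which its call begins. get_calibration takes no time and is no camera call.
- env.job_done(): hands the job in; it is judged then, once.
The state is a dict: "t": time; "joints": joint angles; "qvel": joint speeds; "tau": joint torques, N m; "eef_pos": TCP position; "tcp_rot": TCP orientation; "ft_force": force on the tool from outside, world axes, zero at the start; "moment": the same for the moment, N m; "opening": opening from 0.0 (shut) to 1.0 (fully open); "grip_force": force on a finger pad.
Only numpy, scipy, OpenCV 4.12 (cv2) and the standard library are available. Lean on these libraries where they do the work, as an engineer would, in place of code of your own. Each camera call takes 0.05 s, during which the arm holds its last target. There are 200 camera calls.

## Task

A flat bright metal specimen plate, as high as the upright, stands loose against the upright of one of the two small angle plates. Take the spring clip by its two handle bars, squeeze it open, lower it well down over the top edge of the specimen and the upright behind it, about in the middle of the specimen, and let it close so that it clamps the specimen to the upright. Leave the clip sitting there upright by itself and the specimen standing in its place.

Things in the scene. Friction and masses are not known exactly. Their poses are not given: they have to be found in the camera images.
- clip: Loose steel spring clip like a big clothes peg, 92 mm high, 38 wide, 90 g, standing on its closed jaws. Origin on the axle, 48 mm above the jaw ends. y along the axle, z up to the handles, x across; both sides alike. Each handle ends in a round grip bar, 9 mm thick, 40 long along y, 40 mm above the origin at x = -24 or +24. The frame is that of the -x lever: squeezed, it leans by half the jaw angle.
- clip_jaw (a joint): Angle between the clip's levers (rad): 0 at rest, 57 mm over the bars, 8 mm between the jaw pads; squeezing the bars together opens it against a spring (about 4 N, rising to 7 N) to a stop at 0.72, 26 mm over the bars, 35 mm between the pads. The rubber pads are the lowest 18 mm; free depth from jaw ends up to the axle 42 mm. About 0.2 when closed on specimen and upright.
- specimen: Loose flat bright metal plate, 70 mm wide (y), 50 high (z), 8 thick (x), 120 g, fine ruled lines and two small holes on its front. It stands on edge on the base of angle_plate_1, in a groove between a low ledge and the upright, its back within 2 mm of the upright. Origin: centre of its underside, 10 mm above the worktop; top edge at 60 mm.
- angle_plate_1: Fixed dark steel angle plate that carries the specimen: base 70 x 90 x 10 mm, upright 90 wide (y), 7 thick (x = 8 to 15 mm), top 60 mm above the worktop. Origin: centre of the underside. The specimen is on the upright's -x side; both together 15 mm thick, centred at x = 7.5. A like plate near by holds only a small gauge block 12 wide, 35 high; the two may swap places.
Things that resemble listed ones, but are neither listed nor needed, are in the scene too. What is shaped like the clip but green or red is not meant.

How it is judged:
By the outcome, as a careful person would: the job done as asked, in the order asked, and still so for the second after the job is handed in, with the robot touching nothing.
It also fails if it takes over 32 s, if anything falls off the work surface, if the arm or the gripper's body presses on something with over 40 N, if the wrist force passes 120 N, or if a joint passes its speed limit or range.

## Working session

There is one attempt and no reset: what is moved stays moved. The work goes in short steps, Python scripts to look and compute and a tool call to move; the robot and the scene stay as the last step left them, time stands still between calls to the robot, and variables do not carry over. Pictures are saved under pics/ and viewed, at most 10 in all, crops included, and the job is handed in when it is done.

Besides the shell and the picture viewer there is one more tool, called after ">>>" as a command line: name --argument value ..., lists and objects as JSON in quotes. step_arm: Moves the arm, as the interface text tells. Its arguments: {"type":"object","properties":{"plan":{"type":"array"}},"required":["plan"]}

```bash
mkdir -p pics
cat > h.py <<'E'
import numpy as np, cv2
from cell import env
def cal(n):
    c=env.get_calibration(n); return np.array(c["K"],float),np.array(c["extrinsics"],float),c
def proj(n,p):
    K,E,_=cal(n); p=np.atleast_2d(p).astype(float)
    q=p@E[:3,:3].T+E[:3,3]; q=q*[1,-1,-1]; u=q@K.T
    return u[:,:2]/u[:,2:]
def unproj(n,uv,z):
    K,E,_=cal(n); uv=np.atleast_2d(uv).astype(float)
    d=np.c_[uv,np.ones(len(uv))]@np.linalg.inv(K).T*[1,-1,-1]
    d=d@E[:3,:3]; c=-E[:3,:3].T@E[:3,3]
    return c+d*((z-c[2])/d[:,2:])
E
python3 - <<'E'
from h import *
for n in("scene","top"):
    cv2.imwrite(f"pics/{n}0.png",env.read_camera(n))
    K,E,c=cal(n);print(n,c.keys(),K.round(1).tolist(),(-E[:3,:3].T@E[:3,3]).round())
print(env.state())
E
```

```text
scene dict_keys(['K', 'extrinsics']) [[447.3, 0.0, 328.0], [0.0, 447.3, 195.6], [0.0, 0.0, 1.0]] [-204. -718.  516.]
top dict_keys(['K', 'extrinsics']) [[473.4, 0.0, 314.7], [0.0, 473.4, 196.3], [0.0, 0.0, 1.0]] [ 401. -241. 1002.]
{'t': 0.1, 'joints': array([-1.25158510e+00,  4.91497145e-01,  1.55937345e+00, -1.97404822e-05,
        1.09172654e+00, -1.05618326e-01]), 'qvel': array([ 3.05687771e-04, -2.44958947e-03, -3.22753489e-03, -5.13202928e-04,
       -8.68059608e-05,  2.12071632e-03]), 'tau': array([ 2.69708886e-03, -6.13622832e+01, -2.58603501e+01,  6.94424473e-02,
        4.70673025e-02, -3.74904766e-05]), 'eef_pos': array([ 257.53411771, -569.21410467,  191.92671606]), 'tcp_rot': array([-3.14059193e+00, -8.84821161e-05,  4.24838620e-01]), 'ft_force': array([-0.7002876 , -1.30247083, -0.11495098]), 'moment': array([-0.04728328, -0.03539588,  0.00451837]), 'grip_force': 0.0, 'opening': 0.9951077209042942}
```

View pics/top0.png

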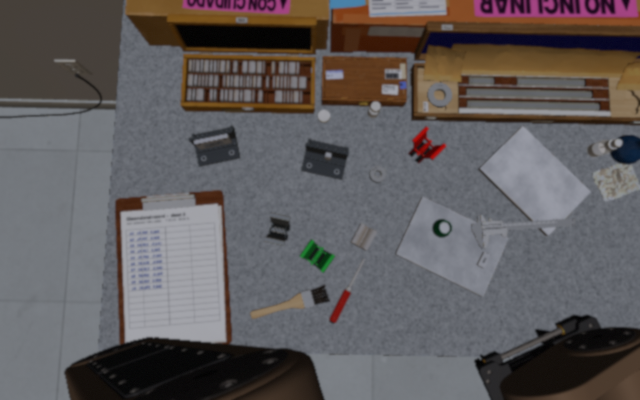

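View pics/scene0.png

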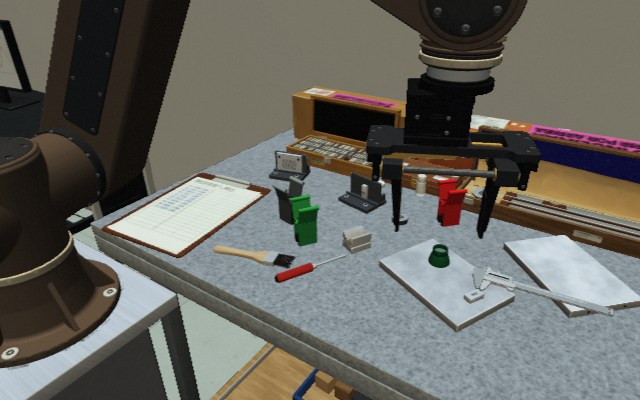

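The specimen's angle plate is at top (215,145). The gauge-block plate is at (326,158), and the dark steel clip is at (279,229). Next, enlarged crops of these.

Run:
```python
from h import *
a=cv2.imread("pics/top0.png");b=cv2.imread("pics/scene0.png")
R=lambda i,x,y,w,h,s:cv2.resize(i[y:y+h,x:x+w],None,fx=s,fy=s,interpolation=cv2.INTER_CUBIC)
# 4 tiles each 400x300
t=[R(a,185,115,60,45,6.6667),R(a,250,205,60,45,6.6667),R(b,260,140,60,45,6.6667),R(b,265,172,60,45,6.6667)]
cv2.imwrite("pics/c1.png",np.clip(np.vstack([np.hstack(t[:2]),np.hstack(t[2:])])*1.7,0,255).astype(np.uint8))
K,E,_=cal("top");print(E.round(3))
print(unproj("top",[[215,145],[279,229],[326,158]],[[0],[90],[0]][0][0]).round())
```

```text
[[ 2.10000e-02 -1.00000e+00  7.00000e-03 -2.57020e+02]
 [ 9.92000e-01  2.10000e-02  1.23000e-01 -5.15824e+02]
 [-1.23000e-01  5.00000e-03  9.92000e-01 -9.43514e+02]
 [ 0.00000e+00  0.00000e+00  0.00000e+00  1.00000e+00]]
[[ 632.  -29.    0.]
 [ 454. -172.    0.]
 [ 609. -269.    0.]]
```

View pics/c1.png

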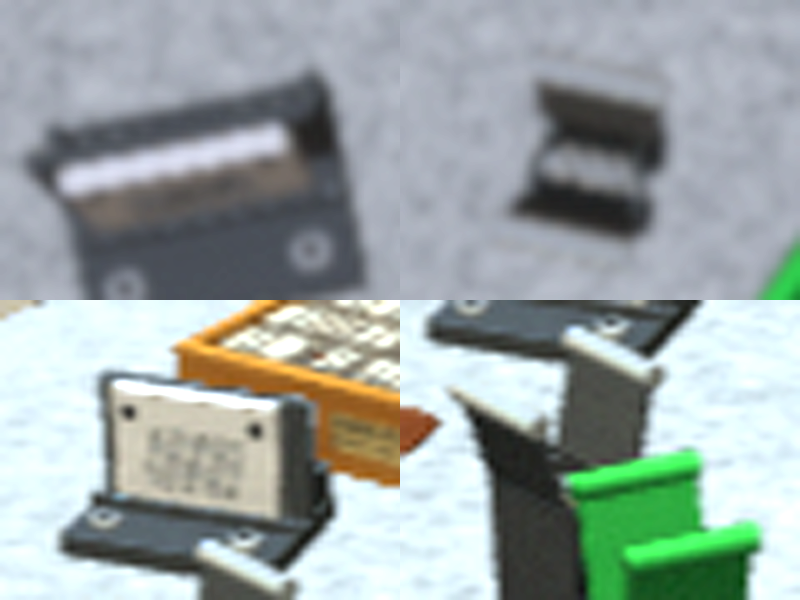

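The top crop shows the specimen's top edge as a white band and the clip bars as light strips. The scene crop shows the specimen's front with its two holes. I'll fit the poses to both cameras and overlay the result.

```bash
cat >> h.py <<'E'
def W(pose,P):
    x,y,a=pose;P=np.atleast_2d(P).astype(float);c,s=np.cos(a),np.sin(a)
    return np.c_[x+c*P[:,0]-s*P[:,1],y+s*P[:,0]+c*P[:,1],P[:,2]]
def box(x0,x1,y0,y1,z0,z1):
    v=np.array([[x,y,z] for x in(x0,x1) for y in(y0,y1) for z in(z0,z1)])
    return [(v[i],v[j]) for i in range(8) for j in range(i+1,8) if (v[i]!=v[j]).sum()==1]
CLIP=box(-28.5,-19.5,-20,20,83.5,92.5)+box(19.5,28.5,-20,20,83.5,92.5)
ANG=box(8,15,-45,45,10,60)+box(-35,35,-45,45,0,10)+box(-1,7,-35,35,10,60)
def tile(n,im,x,y,w,h,s,draws):
    o=cv2.resize(im[y:y+h,x:x+w],None,fx=s,fy=s,interpolation=cv2.INTER_CUBIC)
    o=np.clip(o*1.7,0,255).astype(np.uint8)
    for pose,segs,col in draws:
        for p,q in segs:
            uv=((proj(n,W(pose,[p,q]))+.5-[x,y])*s).round().astype(int)
            cv2.line(o,tuple(map(int,uv[0])),tuple(map(int,uv[1])),col,1)
    return o
E
python3 - <<'E'
from h import *
from scipy.optimize import least_squares
tb=np.array([[0,0,0]])
def fit(P,T,S,x0):
    P=np.array(P,float)
    f=lambda p:np.r_[(proj("top",W(p,P))-T).ravel(),(proj("scene",W(p,P))-S).ravel()]
    r=least_squares(f,x0,loss="soft_l1");print(r.x.round(3),np.degrees(r.x[2]).round(1),f(r.x).reshape(-1,2).round(1).tolist());return r.x
# front bar(-x): left (+y), right(-y); back bar
c=fit([[-24,20,88],[-24,-20,88],[24,20,88],[24,-20,88]],[[267,236.8],[286,240.4],[271,215.8],[289.9,218.8]],
 [[272.5,185.5],[287.2,191.8],[289.8,176.5],[304.3,184]],[450,-170,-.2])
a=fit([[3,35,60],[3,-35,60]],[[193.7,142.3],[227.9,135.7]],[[277.2,152.7],[302.4,155.9]],[630,-30,.2])
np.save("fit.npy",[c,a])
A=cv2.imread("pics/top0.png");B=cv2.imread("pics/scene0.png")
dr=[(c,CLIP,(0,0,255)),(a,ANG,(0,255,255))]
s=20/3
t=[tile("top",A,185,115,60,45,s,dr),tile("top",A,250,205,60,45,s,dr),tile("scene",B,260,140,60,45,s,dr),tile("scene",B,265,172,60,45,s,dr)]
cv2.imwrite("pics/c2.png",np.vstack([np.hstack(t[:2]),np.hstack(t[2:])]))
E
```

```text
[ 4.50801e+02 -1.77599e+02 -1.43000e-01] -8.2 [[-0.8, 2.1], [0.7, 1.9], [-0.4, -1.5], [1.0, -1.1], [1.2, -0.2], [-0.4, -0.7], [0.3, 1.2], [-1.1, -0.9]]
[ 6.28231e+02 -3.45860e+01  2.23000e-01] 12.8 [[0.8, -0.2], [0.6, -0.3], [-1.0, -0.6], [-1.8, -0.2]]
```

View pics/c2.png

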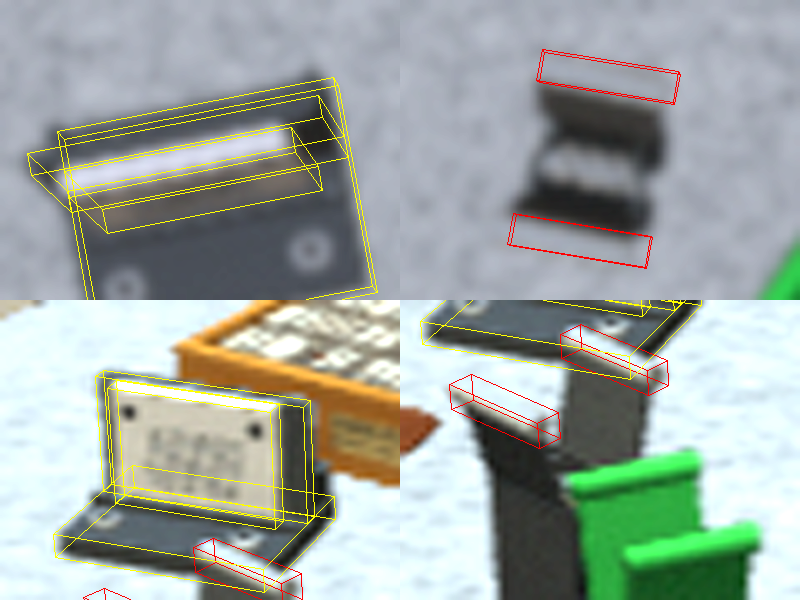

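Overlay agrees to about 1–2 px (2–3 mm). The clip is at about (451,-178), yaw -8°, and the angle plate at (628,-35), yaw 13°. Moving to hover over the clip.

>>> step_arm --plan '[[[338, -277, 0, -57.5, 1], [338, -277, 0, -57.5, 1], [338, -277, 0, -57.5, 1], [338, -277, 0, -57.5, 1], [338, -277, 0, -57.5, 1], [338, -277, 0, -57.5, 1], [338, -277, 0, -57.5, 1], [338, -277, 0, -57.5, 1]]]'

```text
t: 0.77
eef_pos: [405.8, -268.8, 192.4]
tcp_rot: [-3.142, 0.0, 1.431]
ft_force: [0.4, -0.4, -0.3]
opening: 0.999
grip_force: 0.0
```

>>> step_arm --plan '[[[97, 32, 0, 0, 1], [97, 32, 0, 0, 1], [97, 32, 0, 0, 1], [97, 32, 60, 0, 1], [97, 32, 60, 0, 1], [97, 32, 60, 0, 1], [97, 32, 60, 0, 1]]]'

```text
t: 1.35
eef_pos: [451.0, -179.3, 132.2]
tcp_rot: [-3.14, -0.001, 1.425]
ft_force: [0.7, 0.3, 0.2]
opening: 1.0
grip_force: 0.0
```

Run:
```python
from h import *
s=env.state();print(s["eef_pos"].round(1),s["tcp_rot"].round(3))
c=np.load("fit.npy")[0]
A=env.read_camera("top");B=env.read_camera("scene")
cv2.imwrite("pics/A1.png",A);cv2.imwrite("pics/B1.png",B)
p=s["eef_pos"];pose=(p[0],p[1],s["tcp_rot"][2]-np.pi/2)
# tips: where the fingers should appear (inner faces), in clip-like frame
F=box(47.5,59.5,-10,10,p[2],p[2]+20)+box(-59.5,-47.5,-10,10,p[2],p[2]+20)
dr=[(c,CLIP,(0,0,255)),(pose,F,(255,255,0))]
cv2.imwrite("pics/c3.png",np.hstack([tile("top",A,240,190,80,80,5,dr),tile("scene",B,240,120,80,80*1,5,dr)]))
```

```text
[ 451.  -179.3  132.2] [-3.140e+00 -1.000e-03  1.425e+00]
```

View pics/c3.png

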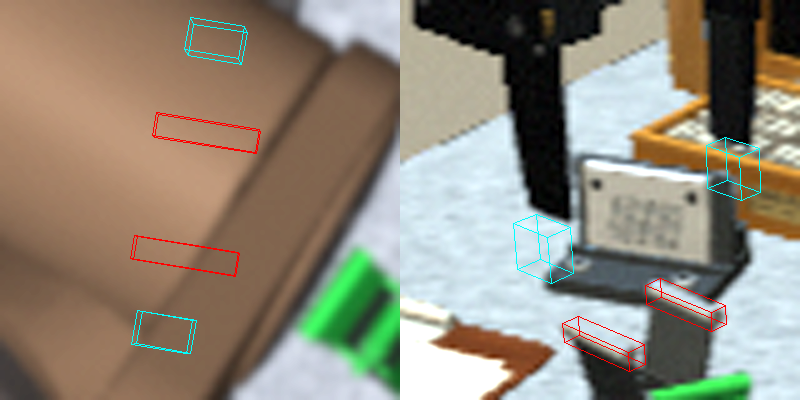

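In the scene view the clip overlay matches. The open fingertips at about tile (550,210) and (732,140) sit roughly 12 px (~25 mm) higher than the TCP implies, so the fingers seem to swing on an arc. I'll measure that at partial openings.

>>> step_arm --plan '[[[0, 0, 0, 0, 0.3], [0, 0, 0, 0, 0.3], [0, 0, 0, 0, 0.3], [0, 0, 0, 0, 0.3], [0, 0, 0, 0, 0.3], [0, 0, 0, 0, 0.3]]]'

```text
t: 1.95
eef_pos: [451.2, -179.4, 132.6]
tcp_rot: [3.141, 0.0, 1.425]
ft_force: [0.2, -0.3, -0.3]
opening: 0.668
grip_force: 0.0
```

Run:
```python
from h import *
s=env.state();print(s["eef_pos"],s["opening"])
cv2.imwrite("pics/B2.png",env.read_camera("scene"))
np.save("o2.npy",s["opening"])
```

```text
[ 451.21896889 -179.42678918  132.56980234] 0.6680209770588121
```

>>> step_arm --plan '[[[0, 0, 0, 0, -0.45], [0, 0, 0, 0, -0.45], [0, 0, 0, 0, -0.45], [0, 0, 0, 0, -0.45], [0, 0, 0, 0, -0.45], [0, 0, 0, 0, -0.45]]]'

```text
t: 2.5
eef_pos: [451.2, -179.4, 132.4]
tcp_rot: [3.142, 0.0, 1.425]
ft_force: [-0.8, -0.5, 0.2]
opening: 0.299
grip_force: 0.0
```

Run:
```python
from h import *
s=env.state();p=s["eef_pos"];print(p,s["opening"])
B3=env.read_camera("scene");cv2.imwrite("pics/B3.png",B3)
pose=(p[0],p[1],s["tcp_rot"][2]-np.pi/2);c=np.load("fit.npy")[0]
T=[]
for im,o in((cv2.imread("pics/B1.png"),1.),(cv2.imread("pics/B2.png"),float(np.load("o2.npy"))),(B3,s["opening"])):
    h=95*o/2
    F=[((g*h,-10,z),(g*h,10,z)) for g in(-1,1) for z in(p[2],p[2]+10,p[2]+20,p[2]+30)]
    T.append(tile("scene",im,250,120,66,80,4,[(pose,F,(0,0,255)),(c,CLIP,(0,200,0))]))
cv2.imwrite("pics/c4.png",np.hstack(T))
```

```text
[ 451.20403418 -179.37393327  132.41164684] 0.29905708454730434
```

View pics/c4.png

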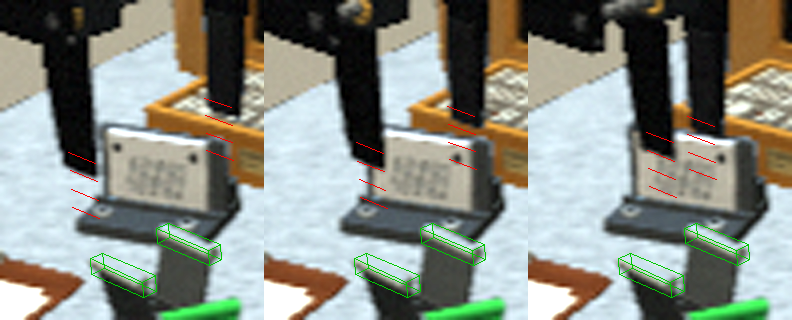

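Tips sit consistently ~20 mm above the reported TCP at every opening, so it isn't an arc. I'll use the start picture (tips at about (397,230) and (484,237)) to tell a vertical offset from a horizontal one.

Run:
```python
from h import *
pose=(257.5,-569.2,.4248-np.pi/2)
P=np.array([[s*(47.5+e),0,z] for s in(-1,1) for e in(0,10) for z in(192,)],float)
for nm,d in(("0",(0,0,0)),("up22",(0,0,22)),("far",(35,28,0))):
    print(nm,proj("scene",W(pose,P)+d).round(0).tolist())
B=cv2.imread("pics/scene0.png").max(2)
for c in(396,398,400,482,484,486): 
    col=B[190:260,c];print(c,[190+i for i in range(69) if col[i]<50 and col[i+1]>=50])
for nm,c in(("B3",None),):
    pass
```

```text
0 [[396.0, 242.0], [389.0, 241.0], [473.0, 248.0], [482.0, 249.0]]
up22 [[398.0, 227.0], [390.0, 226.0], [476.0, 233.0], [485.0, 234.0]]
far [[389.0, 223.0], [382.0, 223.0], [461.0, 229.0], [469.0, 229.0]]
396 [231]
398 [225]
400 [200, 224]
482 [235]
484 [231]
486 [227]
```

It is a vertical offset, with the visible tips ~18 mm above the TCP. I'll descend a bit deeper than nominal (TCP z ≈ 62), close near the bars and look.

>>> step_arm --plan '[[[0, 0, 0, 0, 1], [0, 0, 0, 0, 1], [0, 0, 0, 0, 1], [0, 0, 0, 0, 1], [0, 0, 0, 0, 1], [0, 0, 0, 0, 1], [0, 0, 20, 0, 1], [0, 0, 35, 0, 1]]]'

```text
t: 3.22
eef_pos: [451.4, -179.5, 97.2]
tcp_rot: [3.14, 0.001, 1.425]
ft_force: [0.3, 0.3, 0.0]
opening: 0.793
grip_force: 0.0
```

>>> step_arm --plan '[[[0, 0, 17, 0, 1], [0, 0, 35, 0, 1], [0, 0, 35, 0, 0.35], [0, 0, 35, 0, 0.35], [0, 0, 35, 0, 0.35], [0, 0, 35, 0, 0.35], [0, 0, 35, 0, 0.35], [0, 0, 35, 0, 0.35]]]'

```text
t: 3.88
eef_pos: [451.5, -179.5, 63.1]
tcp_rot: [3.14, 0.001, 1.425]
ft_force: [-0.7, -0.5, 0.5]
opening: 0.683
grip_force: 0.0
```

Run:
```python
from h import *
s=env.state();p=s["eef_pos"];print(p,s["opening"])
B=env.read_camera("scene");cv2.imwrite("pics/B4.png",B)
A=env.read_camera("top")
c=np.load("fit.npy")[0]
cv2.imwrite("pics/c5.png",np.hstack([tile("scene",B,255,150,66,66,9,[]),tile("scene",B,255,150,66,66,3,[(c,CLIP,(0,200,0))]).repeat(3,0)[:594,:198]]))
```

```text
[ 451.49593938 -179.54007687   63.12550908] 0.6833372855043547
```

View pics/c5.png

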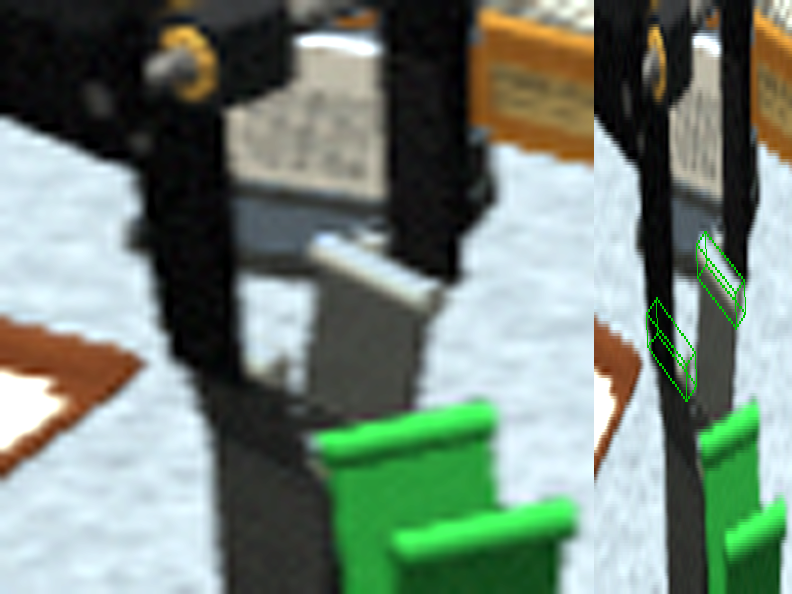

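The fingers straddle the bars, but the tips are only ~5 mm below bar centre and sit slightly toward -y. I'll go 8 mm deeper and +3 mm along tool x, then squeeze gently.

>>> step_arm --plan '[[[3, 0, 8, 0, 0.35], [3, 0, 8, 0, 0.35], [3, 0, 8, 0, 0.1], [3, 0, 8, 0, 0.1], [3, 0, 8, 0, -0.15], [3, 0, 8, 0, -0.15], [3, 0, 8, 0, -0.4], [3, 0, 8, 0, -0.4]]]'

```text
t: 4.65
eef_pos: [452.4, -176.8, 55.3]
tcp_rot: [3.139, 0.001, 1.425]
ft_force: [-1.4, 0.3, 12.5]
opening: 0.345
grip_force: 9.6
```

>>> step_arm --plan '[[[0, 0, 0, 0, -0.42], [0, 0, 0, 0, -0.42], [0, 0, 0, 0, -0.42], [0, 0, 0, 0, -0.42], [0, 0, 0, 0, -0.42], [0, 0, 0, 0, -0.42]]]'

```text
t: 5.15
eef_pos: [452.1, -176.7, 55.5]
tcp_rot: [3.14, 0.001, 1.425]
ft_force: [-2.7, 0.9, 16.3]
opening: 0.293
grip_force: 11.8
```

>>> step_arm --plan '[[[0, 0, -15, 0, -0.42], [0, 0, -30, 0, -0.42], [0, 0, -50, 0, -0.42], [0, 0, -70, 0, -0.42], [0, 0, -90, 0, -0.42], [0, 0, -90, 0, -0.42], [0, 0, -90, 0, -0.42]]]'

```text
t: 5.73
eef_pos: [451.9, -176.6, 144.9]
tcp_rot: [3.14, 0.001, 1.425]
ft_force: [0.2, 0.6, -0.5]
opening: 0.293
grip_force: 7.6
```

Run:
```python
from h import *
s=env.state();p=s["eef_pos"];print(p,s["tcp_rot"],s["opening"],s["grip_force"],s["ft_force"])
B=env.read_camera("scene");cv2.imwrite("pics/B5.png",B)
pose=(p[0],p[1],s["tcp_rot"][2]-np.pi/2)
u=proj("scene",p)[0];x,y=int(u[0]-40),int(u[1]-45)
# predicted clip if bar centre 33mm above TCP
zb=p[2]+33
S=box(-13,13,-20,20,zb-4.5,zb+4.5)+[((g*24,-19,zb-89.4),(g*24,19,zb-89.4)) for g in(-1,1)]
cv2.imwrite("pics/c6.png",np.hstack([tile("scene",B,x,y,80,120,5,[]),tile("scene",B,x,y,80,120,5,[(pose,S,(0,0,255))])]))
```

```text
[ 451.86126379 -176.56235759  144.94453275] [3.13981799e+00 7.78010664e-04 1.42481602e+00] 0.2927221121554896 7.572605721652508 [ 0.17770431  0.57892606 -0.5224169 ]
```

View pics/c6.png

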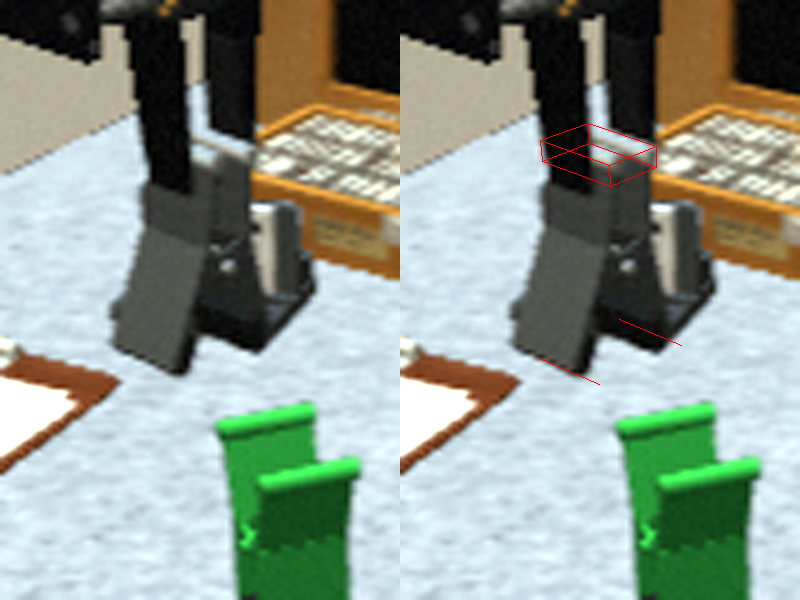

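The clip is held open and lifted: far bar at tile (190–255,130–160), jaw ends at (115–185,345–375) and (260,350). The jaws look shifted slightly left, so I'll fit the tilt.

Run:
```python
from h import *
from scipy.optimize import least_squares
from scipy.spatial.transform import Rotation as R
p=np.array([451.86,-176.56,144.94]);yaw=1.4248-np.pi/2
u=proj("scene",p)[0];o=np.array([int(u[0]-40),int(u[1]-45)])
P=np.array([[-23,19,-43.5],[-23,-19,-43.5],[23,-19,-43.5],[9.4,20,45.5],[9.4,-20,45.5],[0,-19,0]],float)
T=np.array([[112,345],[183,375],[258,352],[192,137],[254,158],[228,265]])/5+o
P[[3,4],0]+=0
def f(q,full=True):
    w=R.from_euler("xyz",[q[3],q[4],yaw]).apply(P-[0,0,45.5])+[q[0],q[1],q[2]]
    return (proj("scene",w)-T)
# priors: bars centred in the closing axis (2 mm), y 5 mm, z 4 mm, tilt .1
pr=lambda q:np.r_[f(q).ravel()/.5,(q-np.r_[p[0],p[1],p[2]+33,0,0])/np.r_[2,5,4,.1,.1]]
r=least_squares(pr,np.r_[p[0],p[1],p[2]+33,0,0])
print((r.x-np.r_[p[0],p[1],p[2],0,0]).round(3),np.degrees(r.x[3:]).round(1));print(f(r.x).round(1).tolist())
```

```text
[ 1.923 -3.258 34.682  0.037  0.144] [2.1 8.3]
[[0.9, 0.3], [-0.9, 0.4], [0.1, 0.3], [-0.8, -1.3], [0.4, -0.0], [0.0, 0.4]]
```

The fit suggests the held clip leans ~8° with its jaws ~10 mm toward -x. I'll hover over the specimen and judge jaws against plate there.

>>> step_arm --plan '[[[30, 30, -10, -4, -0.42], [60, 60, -10, -8, -0.42], [90, 90, -10, -12, -0.42], [120, 115, -10, -16, -0.42], [150, 140, -10, -20, -0.42], [169, 161, -10, -21, -0.42], [169, 161, -10, -21, -0.42], [169, 161, -10, -21, -0.42]]]'

```text
t: 6.45
eef_pos: [635.4, -31.5, 152.0]
tcp_rot: [-3.139, -0.001, 1.793]
ft_force: [-0.5, 0.2, -1.7]
opening: 0.293
grip_force: 7.2
```

Run:
```python
from h import *
s=env.state();p=s["eef_pos"];print(p,s["tcp_rot"],s["opening"],s["grip_force"],s["ft_force"])
a=np.load("fit.npy")[1]
A=env.read_camera("top");cv2.imwrite("pics/A6.png",A)
B=env.read_camera("scene");cv2.imwrite("pics/B6.png",B)
cv2.imwrite("pics/c7.png",np.hstack([tile("scene",B,255,85,64,90,6,[]),tile("top",A,180,90,64,90,6,[])]))
```

```text
[635.42460646 -31.52387558 152.03877727] [-3.13873380e+00 -9.63886028e-04  1.79313441e+00] 0.2929381259478433 7.22953679272905 [-0.47744159  0.21535373 -1.65268365]
```

View pics/c7.png

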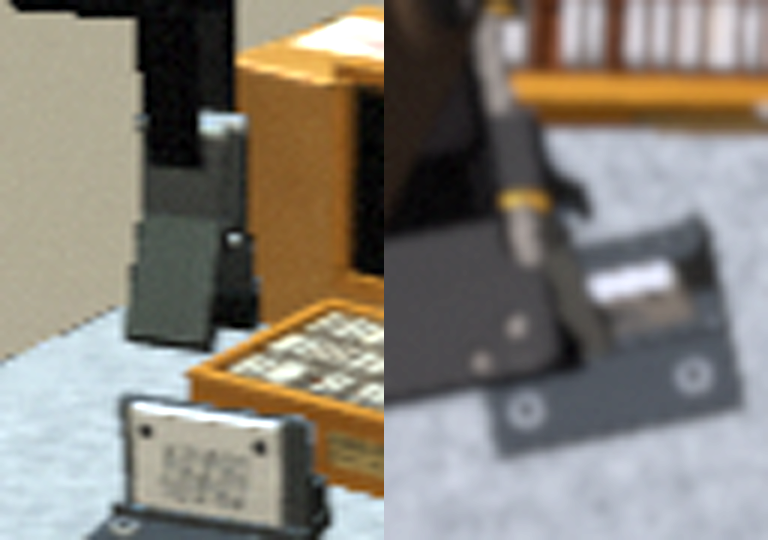

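Scene view: near-jaw bottom corners at tile (127,342) and (213,350), far-jaw corner (253,328), axle end (235,238), bar ends ~(222,132) and (243,120). The specimen is below. I'll fit the clip in the hand jointly with the previous picture.

```bash
cat > fit2.py <<'E'
from h import *
from scipy.optimize import least_squares
from scipy.spatial.transform import Rotation as R
p1=np.array([451.86,-176.56,144.94]);y1=1.4248-np.pi/2
u=proj("scene",p1)[0];o1=np.array([int(u[0]-40),int(u[1]-45)])
p2=np.array([635.42,-31.52,152.04]);y2=1.7931-np.pi/2
J=[[-23,19,-43.5],[-23,-19,-43.5],[23,-19,-43.5]]
P1=np.array(J+[[9.4,-20,45.5],[0,-19,0]],float)
T1=np.array([[112,345],[183,375],[258,352],[254,158],[228,265]])/5+o1
P2=np.array(J+[[-9.4,-20,45.5],[9.4,-20,45.5],[0,-19,0]],float)
T2=np.array([[127,342],[213,350],[253,328],[222,132],[243,120],[235,238]])/6+[255,85]
def wd(q,P,p,y):
    l=R.from_euler("xy",[q[3],q[4]]).apply(P-[0,0,45.5])+q[:3]
    return R.from_euler("z",y).apply(l)+p
def f(q): return np.r_[(proj("scene",wd(q,P1,p1,y1)+np.r_[q[5:7],0])-T1),(proj("scene",wd(q,P2,p2,y2)+np.r_[q[5:7],0])-T2)]
pri=np.r_[0,0,34,0,0,0,0]
pr=lambda q:np.r_[f(q).ravel()/.6,(q-pri)/np.r_[1.5,5,4,.1,.15,2,2]]
r=least_squares(pr,pri)
print(r.x.round(3),np.degrees(r.x[3:5]).round(1));print(f(r.x).round(1).tolist())
C=np.linalg.inv(r.jac.T@r.jac);print(np.sqrt(np.diag(C)).round(3))
print("jaw centre rel tool",R.from_euler("xy",r.x[3:5]).apply([0,0,-89]).round(1)+r.x[:3])
print("top jaw near -y corner",proj("top",wd(r.x,np.array([[-23,-19,-43.5],[-9,-20,45]]),p2,y2)).round(1), "observed about",(605-384)/6+180,345/6+90)
E
python3 fit2.py
```

```text
[ 1.8900e-01 -1.6370e+00  3.5593e+01 -6.0000e-03  1.4900e-01  9.6300e-01
 -1.8000e-01] [-0.3  8.5]
[[1.1, 0.8], [-0.6, 0.3], [0.4, 0.2], [-0.4, -0.8], [-0.2, -0.0], [-0.3, -0.4], [-0.9, 0.1], [0.1, 0.0], [0.7, -0.4], [0.4, 0.6], [-0.4, -0.2]]
[1.285 1.982 1.034 0.015 0.019 1.719 1.8  ]
jaw centre rel tool [-13.01137677  -2.1374496  -52.40684794]
top jaw near -y corner [[219.7 146.7]
 [208.  120.9]] observed about 216.83333333333334 147.5
```

The lean is confirmed at 8.5°, with jaw ends 13 mm off in the closing direction. I'll compensate with +9 mm along tool y, straddle the plate and descend in stages.

>>> step_arm --plan '[[[0, 9, 0, 0, -0.42], [0, 9, 0, 0, -0.42], [0, 9, 15, 0, -0.42], [0, 9, 30, 0, -0.42], [0, 9, 38, 0, -0.42], [0, 9, 38, 0, -0.42], [0, 9, 38, 0, -0.42]]]'

```text
t: 7.13
eef_pos: [644.3, -31.0, 116.5]
tcp_rot: [-3.141, -0.0, 1.791]
ft_force: [-0.4, 0.4, -1.0]
opening: 0.291
grip_force: 7.2
```

Run:
```python
from h import *
s=env.state();p=s["eef_pos"];print(p,s["tcp_rot"],s["opening"],s["grip_force"],s["ft_force"])
a=np.load("fit.npy")[1]
B=env.read_camera("scene");cv2.imwrite("pics/B7.png",B)
cv2.imwrite("pics/c8.png",np.hstack([tile("scene",B,258,105,57,80,7,[]),tile("scene",B,258,105,57,80,7,[(a,ANG,(0,200,255))])]))
```

```text
[644.26390106 -31.03377138 116.52269287] [-3.14126020e+00 -3.09417568e-05  1.79077183e+00] 0.2908518390550234 7.154664431582205 [-0.37379732  0.44294955 -0.95529844]
```

View pics/c8.png

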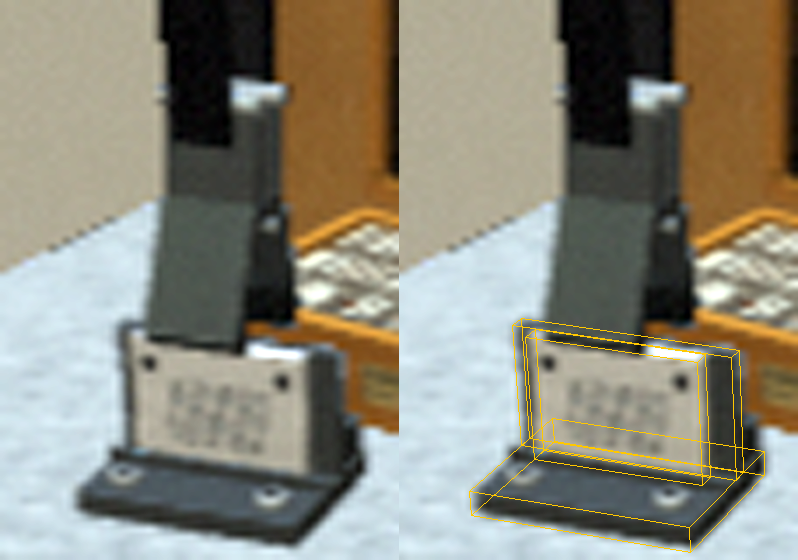

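Near-jaw bottom at tile (147–242,340–352) is in front of the specimen's top edge (133,338)–(310,355). Far-jaw corner (295,322) is behind the upright, and the clip is centred on the specimen to ~1 mm. Shift +2 mm and lower.

>>> step_arm --plan '[[[0, 2, 0, 0, -0.42], [0, 2, 5, 0, -0.42], [0, 2, 10, 0, -0.42], [0, 2, 14, 0, -0.42], [0, 2, 14, 0, -0.42]]]'

```text
t: 7.6
eef_pos: [645.7, -30.1, 101.3]
tcp_rot: [-3.14, -0.0, 1.791]
ft_force: [0.1, 0.0, -1.1]
opening: 0.292
grip_force: 7.2
```

>>> step_arm --plan '[[[0, 0, 4, 0, -0.42], [0, 0, 8, 0, -0.42], [0, 0, 12, 0, -0.42], [0, 0, 16, 0, -0.42], [0, 0, 16, 0, -0.42]]]'

```text
t: 8.02
eef_pos: [645.8, -30.2, 85.4]
tcp_rot: [-3.14, -0.0, 1.791]
ft_force: [-0.2, 0.1, -1.5]
opening: 0.289
grip_force: 7.2
```

No contact at depth. Now I'll straighten the lean by easing the far jaw against the back of the fixed upright (tool -y), watching the force.

>>> step_arm --plan '[[[0, -1.5, 0, 0, -0.42], [0, -3, 0, 0, -0.42], [0, -4.5, 0, 0, -0.42], [0, -6, 0, 0, -0.42], [0, -7, 0, 0, -0.42], [0, -7, 0, 0, -0.42]]]'

```text
t: 8.52
eef_pos: [639.2, -31.8, 86.6]
tcp_rot: [3.141, 0.0, 1.791]
ft_force: [-0.1, 0.5, -1.4]
opening: 0.288
grip_force: 7.2
```

>>> step_arm --plan '[[[0, -1, 0, 0, -0.42], [0, -2, 0, 0, -0.42], [0, -3, 0, 0, -0.42], [0, -4, 0, 0, -0.42], [0, -5, 0, 0, -0.42], [0, -5, 0, 0, -0.42]]]'

```text
t: 9.02
eef_pos: [634.5, -32.9, 86.5]
tcp_rot: [3.141, 0.0, 1.791]
ft_force: [1.2, -0.5, 0.8]
opening: 0.293
grip_force: 6.7
```

Run:
```python
from h import *
s=env.state();p=s["eef_pos"];print(p,s["tcp_rot"],s["opening"],s["grip_force"],s["ft_force"])
B=env.read_camera("scene");cv2.imwrite("pics/B8.png",B)
cv2.imwrite("pics/c9.png",tile("scene",B,258,115,57,70,8,[]))
```

```text
[634.46199342 -32.88032556  86.50276957] [3.14144145e+00 1.57617928e-04 1.79136275e+00] 0.2925175098370813 6.738961189985275 [ 1.19469472 -0.53693589  0.84880344]
```

View pics/c9.png

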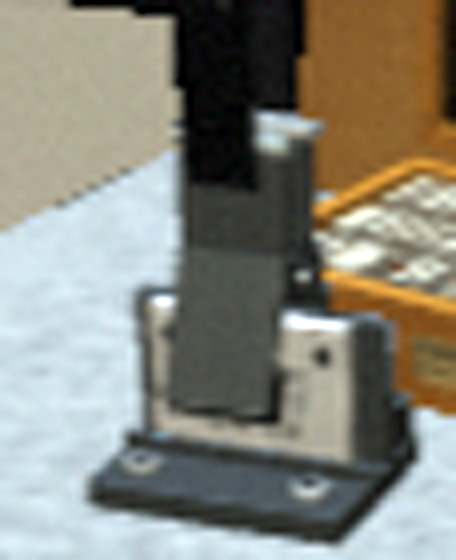

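I miscounted: that was my 11th view, one over the limit, so I'll use numbers only from here. It shows the clip straddling the specimen well down, near jaw at tile (170–275,410), and just touching the upright (1.2 N). I'll continue the straightening push, then come back to centre.

>>> step_arm --plan '[[[0, -1, 0, 0, -0.42], [0, -2, 0, 0, -0.42], [0, -3, 0, 0, -0.42], [0, -4, 0, 0, -0.42], [0, -5, 0, 0, -0.42], [0, -5, 0, 0, -0.42]]]'

```text
t: 9.57
eef_pos: [629.4, -34.0, 86.4]
tcp_rot: [-3.141, 0.0, 1.791]
ft_force: [0.9, 0.4, 0.6]
opening: 0.293
grip_force: 6.5
```

>>> step_arm --plan '[[[0, -1, 0, 0, -0.42], [0, -2, 0, 0, -0.42], [0, -3, 0, 0, -0.42], [0, -3, 0, 0, -0.42]]]'

```text
t: 9.9
eef_pos: [626.5, -34.7, 86.4]
tcp_rot: [-3.141, 0.0, 1.791]
ft_force: [0.9, 0.2, -1.4]
opening: 0.289
grip_force: 6.3
```

>>> step_arm --plan '[[[0, 3, 0, 0, -0.42], [0, 6, 0, 0, -0.42], [0, 9, 0, 0, -0.42], [0, 9, 0, 0, -0.3], [0, 9, 0, 0, -0.2], [0, 9, 0, 0, -0.12], [0, 9, 0, 0, -0.05], [0, 9, 0, 0, -0.05]]]'

```text
t: 10.57
eef_pos: [635.0, -32.6, 86.2]
tcp_rot: [-3.141, -0.0, 1.791]
ft_force: [-1.3, 0.1, -1.5]
opening: 0.468
grip_force: 4.8
```

>>> step_arm --plan '[[[0, 0, 0, 0, 0], [0, 0, 0, 0, 0.05], [0, 0, 0, 0, 0.1], [0, 0, 0, 0, 0.15], [0, 0, 0, 0, 0.2], [0, 0, 0, 0, 0.2]]]'

```text
t: 11.07
eef_pos: [635.7, -32.6, 86.6]
tcp_rot: [3.141, 0.0, 1.791]
ft_force: [0.6, -0.4, -0.5]
opening: 0.598
grip_force: 0.0
```

>>> step_arm --plan '[[[0, 0, 0, 0, 0.6], [0, 0, 0, 0, 0.9], [0, 0, 0, 0, 0.9], [0, 0, 0, 0, 0.9], [0, 0, -15, 0, 0.9], [0, 0, -40, 0, 0.9], [0, 0, -75, 0, 0.9], [0, 0, -110, 0, 0.9]]]'

```text
t: 11.73
eef_pos: [635.1, -32.6, 197.1]
tcp_rot: [-3.14, -0.001, 1.791]
ft_force: [0.6, -0.1, 0.1]
opening: 0.949
grip_force: 0.0
```

>>> step_arm --plan '[[[-40, -40, 0, 0, 0.9], [-80, -80, 0, 0, 0.9], [-120, -120, 0, 0, 0.9], [-160, -150, 0, 0, 0.9], [-200, -150, 0, 0, 0.9], [-240, -150, 0, 0, 0.9], [-240, -150, 0, 0, 0.9], [-240, -150, 0, 0, 0.9]]]'

```text
t: 12.4
eef_pos: [541.1, -306.0, 196.2]
tcp_rot: [3.141, 0.002, 1.787]
ft_force: [0.8, -0.1, 0.3]
opening: 0.95
grip_force: 0.0
```

Run:
```python
from h import *
print(env.state()["eef_pos"])
a=np.load("fit.npy")[1]
B=env.read_camera("scene");A=env.read_camera("top")
cv2.imwrite("pics/A9.png",A);cv2.imwrite("pics/B9.png",B)
B0=cv2.imread("pics/scene0.png");A0=cv2.imread("pics/top0.png")
def show(im,im0,x,y,w,h):
    d=np.abs(im[y:y+h,x:x+w].astype(int)-im0[y:y+h,x:x+w]).max(2)
    print("cols",x,"row0",y)
    for r in range(h): print("%3d "%(y+r)+"".join("#" if v>60 else "+" if v>25 else "." for v in d[r]))
show(B,B0,268,120,52,60);show(A,A0,185,105,60,50)
# predicted: clip at .2 rad, centre s=7.5, jaw ends z~30, axle 77
t=.1;c,s=np.cos(t),np.sin(t);bx,bz=24*c-40*s,40*c+24*s
P=[[7.5+g*bx,y,77+bz] for g in(-1,1) for y in(20,-20)]+[[7.5+g*12,y,30] for g in(-1,1) for y in(19,-19)]
print(proj("scene",W(a,P)).round(1).tolist());print(proj("top",W(a,P)).round(1).tolist())
```

```text
[ 541.07133845 -306.02895772  196.2449322 ]
cols 268 row0 120
120 ....................................................
121 ....................................................
122 ....................................................
123 ....................................................
124 ....................................................
125 ....................................................
126 ....................................................
127 ................++.++...............................
128 .....................++...####+.....................
129 ................++++.++++.#####.....................
130 .................++######++++#++....................
131 .................##########++++.....................
132 ...........++++.+##########++++.....................
133 .........+.......++++######++++.....................
134 .........+###+++++++...+###++++.....................
135 .........+###########+++###++++.....................
136 ..........+################++++.....................
137 ..........+##################++.....................
138 ........
[... 5207 characters left out ...]
++............................................++++++
149 ++++++++++............................................++++++
150 ++++++++++............................................++++++
151 +++++++++++.....................................+.....++++++
152 +++++++++++.................................++..+......+++++
153 +++++++++++.................................++.++......+++++
154 +++++++++++..................................+++.......+++++
[[277.3, 133.4], [291.8, 135.3], [284.2, 128.3], [298.3, 130.1], [281.1, 164.5], [294.3, 166.6], [285.1, 161.0], [298.1, 163.0]]
[[196.0, 140.9], [216.8, 136.8], [192.5, 121.0], [213.1, 117.0], [206.1, 147.4], [224.1, 143.9], [204.2, 136.4], [222.0, 132.9]]
```

The clip's silhouette matches the predicted clamped pose to about 1 px: bars at row ~135, jaw ends at row ~165. The specimen's outline is unchanged and the gripper is clear, so I'm handing in.

```bash
python3 -c "
from cell import env
print(env.job_done())"
```

```text
the job is handed in; nothing more can be done
None
```

The job is handed in after about 12.5 s: the clip stands by itself, closed over the middle of the specimen and the upright about 30 mm down, and the specimen is still in its place; I viewed 11 pictures, one over the limit of 10.

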